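# Throw open the double doors of the cheese safe

### The arm

A 6-joint arm with a two-finger parallel gripper is mounted at the origin on the work surface. World frame = base frame: x ahead of the robot, y to its left, z up, the work surface at z = 0. Lengths are in m, angles in degrees, forces in N, time in s.
With the tool pointing down it reaches from about 0.35 to 0.8 m from the base axis. Payload 7.3 kg.
Tool frame: the origin (TCP) lies on the centre line of the jaws, within the pads' length; the fingertips stand 11 mm ahead of it and the grasp point (between the pads) lies 8 mm behind it; z points along the fingers, y is the direction in which the jaws open and shut (so a half turn about z gives the same grasp; the last joint's range is limited). The gripper opens to 85 mm and grips with 20 to 120 N. Pads are 22 mm wide; open, the fingers measure 114 mm over their backs; the gripper's body (76 mm by 85 mm) begins 54 mm behind the grasp point. The pads swing forward as they close: fully open they stand 13 mm farther back than shut.
Start: joints at [-72.25, 19.595, 87.324, -0, 73.075, -8.365], TCP at [0.231, -0.471, 0.242] pointing down, gripper open.
Joint ranges: [-145.02, 145.02], [-44.19, 115.74], [2.07, 154.8], [-57.11, 237.11], [16.16, 152.29], [-177.93, 177.93]. Speed limits (degrees/s): [147.25, 147.25, 180, 180, 180, 180].

### API

Orientations are given as a 3x3 rotation matrix whose columns are the frame's x, y, z axes.
In Python, from cell import telemetry, capture, sign_off gives the robot as it stands.
- The arm moves only by the tool drive_tool, never from a script. Its argument "motion" is a list that holds one entry, the list of rows, each a list of 5 numbers: the closure, from 0 (fully open) to 1 (shut), then the shift along the tool's x, y, z as a fraction of full scale, then the turn about the tool's z as a fraction of full scale. A call has 1 to 10 rows; each row is the pose to reach, as a shift and turn from the pose measured when the call began, along the tool's axes at that moment; what a row does not reach only later rows make up. Full scale, the value 1, is 200 mm for a shift and 2 rad for a turn. A row lasts 1/8 s, in which the tool goes at most 62.5 mm and 10.7 degrees, less where a joint would pass 70% of its speed; a pose out of reach is approached as far as the arm can. A call with a number of a shift or a turn outside -1 to 1 is refused whole. A call with a gripper value outside its range is refused whole. The fingers move at their own pace and stop on an object; "squeeze" is the grip in N (left out, the last holds). Time passes only in rows, so rows that repeat a pose let the fingers close. It gives the time, the measured TCP pose, the force and the opening at its end, in the units of the state.
- telemetry.get_obs(): the state, without advancing time (a new reading comes with each control period).
- capture(name): name is "scene" or "top"; returns a dict with "pixels" (420x560x3 uint8, red, green, blue), "z_map" (420x560 float32, m along the optical axis (not along the pixel's ray), 0 where there is no reading), "mtx" (3x3 intrinsics, pixels), "R" (3x3) and "t" (3): a world point X has camera coordinates R X + t. Camera axes: x right, y down, z forward; pixel columns grow to the right and rows downward; lengths in m; the calibration is good to about 2 mm. A picture is of the moment at which its call begins.
- sign_off(): hands the job in, once; it reports no verdict.
The state is a dict: "clock": time; "joint_positions": joint angles; "qd": joint speeds; "tau": joint torques, N m; "tool_pos": TCP position; "eef_rot": TCP orientation; "contact_force": force on the tool from outside, world axes, zero at the start; "moment": the same for the moment, N m; "width": opening from 0.0 (shut) to 1.0 (fully open).
Only numpy, scipy, OpenCV 4.12 (cv2) and the standard library are available. Lean on these libraries where they do the work, as an engineer would, in place of code of your own. Each camera call takes 0.05 s, during which the arm holds its last target.

### The job

The whole cheese wheel will not pass through one door of the cheese safe, so open both: lift the fall bar out of its keeper and swing the right-hand door, whose cover strip laps over the other, out of the way first; then draw the tower bolt of the left-hand door fully down and pull that door firmly past its ball catch. Leave both doors standing wide open, about square to the front or further, with the wheel still in its place and the things on the counter undisturbed.

Things in the scene. Friction and masses are not known exactly. Their poses are not given: they have to be found in the camera images.
- safe: Cheese safe, wooden cupboard fixed on the counter: 360 mm wide, 280 high, 238 deep with its doors. Origin on the counter under the middle of the box; own -x points straight out of the front, own +y to the left as one faces the front, z up. Outer face of the shut doors: plane x = -0.128 of its frame; roof and floor boards (20 mm) end flush with it, the doors hang between them and meet at y = 0.
- cover_strip (a point): Dark wooden strip, 31 mm wide, 8 thick, all down the free edge of the right-hand door; this point is on its front at the top, over the joint of the doors. It laps 15 mm over the left-hand door's face, so that one cannot open before the right-hand door.
- right_leaf (a joint): Angle of the right-hand door (178 mm wide, 18 thick, from z = 0.026 to 0.258, mesh below a solid top), hinged at y = -0.18 in the frame of safe, rad: 0 shut, growing as it swings outward, 1.57 square to the front, stop at 1.9. Stays where it is left.
- left_leaf (a joint): The same for the left-hand door, hinged at y = +0.18 in the frame of safe. When shut, a spring ball catch in the sill also holds it: with the bolt drawn, it takes a pull of about 8 to 13 N at the bolt knob to come free, within the first 10 mm of travel there.
- right_hinge (a point): Point on the upright hinge axis of the right-hand door, at the height of the door's top (z = 0.258), in the plane of its outer face. Axes turn with the door: own +y runs along it from the hinge to the free edge, own -x out of its outer face, z up.
- left_hinge (a point): The same for the left-hand door: own -y runs along it from the hinge to the free edge, own -x out of its outer face, z up.
- bar_knob (a point): Middle of the fall bar's knob: plain steel, 24 mm thick, 34 long, pointing straight out of the right-hand door, on a neck 14 thick. 42 mm out from the door's outer face, 145 from its hinge axis; latched at z = 0.228. The flat bar (160 x 22 x 6 mm) lies level behind it, its front 25 mm inside this point. Lifted 15 mm or more it clears the keeper; stop at 20.
- bar_pivot (a point): Pivot of the fall bar on the right-hand door, 70 mm from the knob towards the hinge. The knob end swings up about it. Let go, it falls back level by its own weight (about 2 N at the knob), so it must be kept up while the door is pulled until the door is 0.15 rad open. The knob is fast on the bar and tilts with it: a hard grip on the knob resists the lift (3 to 10 N).
- keeper (a point): Top of the lip of the keeper, a steel hook 20 mm wide on the left-hand door that stands 26 mm out from its face, 32 mm left of the joint of the doors: the free end of the fall bar lies behind this lip.
- bolt_knob (a point): Middle of the tower bolt's knob: like the bar's, 24 mm thick, 34 long, pointing straight out of the left-hand door, 37 mm out from its face, 85 from its hinge axis. How far the bolt is shot varies: knob at z = 0.237 to 0.242. It draws straight down with 4 to 8 N to a solid stop at z = 0.220, is free of the staple below 0.228 and stays where it is left. It is also this door's handle.
- staple (a point): Front of the steel staple on the edge of the roof board above the bolt knob, into which the bolt's 8 mm rod runs up; 36 mm wide with its plate, z = 0.262 to 0.276, 18 mm out from the door face.
- wheel_center (a point): Middle of the cheese wheel (190 mm across, 75 high, 1.9 kg) lying loose on the floor of the safe, close behind the doors.
- bottle_center (a point): Half-way up the oil bottle on the counter (64 mm thick, 230 high, loose), a bystander.
- plate_center (a point): Middle of the white plate on the counter (210 mm across, 22 high, loose), a bystander.
- scraper_center (a point): Middle of the raclette scraper lying on the counter (260 mm long, loose), a bystander.

How it is judged (in metres and radians):
On the way, in this order (a step that is already met when the one before it is completed fails the run):
1. the right-hand door has been swung clear (more than 0.6 rad) while the left-hand door is still shut (less than 0.05 rad) (value of joint right_leaf above 0.6 rad and value of joint left_leaf below 0.05 rad), for 0.1 s.
2. the left-hand door has come free (more than 0.4 rad) (value of joint left_leaf above 0.4 rad), for 0.1 s.
At the end, for the whole second after the job is handed in: Both doors stand still, each open by more than 1.3 rad (75 degrees); the wheel, the bottle, the plate and the scraper lie within 30 mm of where they were (value of joint each of right_leaf, left_leaf above 1.3 rad and velocity of joint right_leaf between -0.05 and 0.05 rad/s and velocity of joint left_leaf between -0.05 and 0.05 rad/s and distance of each of wheel_center, bottle_center, plate_center, scraper_center from where it was at the start of the episode below 0.03 m); the robot touches nothing.
It fails at once if the cheese wheel shifted by more than 30 mm (distance of wheel_center from where it was at the start of the episode above 0.03 m).
It fails at once if the bottle, plate or scraper moved by more than 30 mm or the bottle tipped (distance of any of bottle_center, plate_center, scraper_center from where it was at the start of the episode above 0.03 m or angle between bottle_center's own z axis and vertical above 0.5 rad).
It also fails if it takes over 72 s, if anything falls off the work surface, if the arm or the gripper's body presses on something with over 40 N, if the wrist force passes 120 N, or if a joint passes its speed limit or range.

## Working session

There is one attempt and no reset: what is moved stays moved. The work goes in short steps, Python scripts to look and compute and a tool call to move; the robot and the scene stay as the last step left them, time stands still between calls to the robot, and variables do not carry over. Pictures are saved under pics/ and viewed, and the job is handed in when it is done.

Besides the shell and the picture viewer there is one more tool, called as name(argument=value, ...), one argument or row to a line, values as JSON. drive_tool: Moves the arm, as the interface text tells. Shift numbers are shares of 200 mm and turn numbers shares of 2 rad, none past 1 either way. Its arguments: {"type":"object","properties":{"motion":{"type":"array"},"squeeze":{"type":"number"}},"required":["motion"]}

```bash
ls; mkdir -p pics
python3 - <<'E'
from cell import telemetry,capture
import cv2,numpy as np
o=telemetry.get_obs();print(o)
for n in("scene","top"):
    c=capture(n);np.savez(""+n+"0.npz",**c);cv2.imwrite(f"pics/{n}0.png",c["pixels"][:,:,::-1]);print(n,c["mtx"],c["R"],c["t"],-c["R"].T@c["t"])
E
```

```text
pics
{'clock': 0.0, 'joint_positions': array([-7.22525828e+01,  1.96370042e+01,  8.73777168e+01,  2.28995423e-03,
        7.30745295e+01, -8.36455425e+00]), 'qd': array([ 0.02466851,  0.000239  ,  0.03102362,  0.02575131, -0.04523269,
        0.04233552]), 'tau': array([-1.79777376e-04, -4.33683443e+01, -2.46010369e+01, -2.09546938e-04,
        7.90458173e-03,  4.51556701e-06]), 'tool_pos': array([ 0.2309836 , -0.47102808,  0.24161784]), 'eef_rot': array([[ 8.97940827e-01,  4.40115984e-01, -4.38407986e-04],
       [ 4.40116122e-01, -8.97939621e-01,  1.49523633e-03],
       [ 2.64413506e-04, -1.53558417e-03, -9.99998786e-01]]), 'contact_force': array([ 0.0395924 ,  0.55480357, -0.11793886]), 'moment': array([-0.00144948, -0.01589332, -0.04272052]), 'width': 1.0060809925964933}
scene [[516.82027647   0.         280.8272439 ]
 [  0.         516.82027647 217.14339986]
 [  0.           0.           1.        ]] [[-0.53159142  0.84693084  0.01089574]
 [ 0.72649692  0.46253682 -0.50819476]
 [-0.43544549 -0.26223626 -0.86117325]] [ 0.37934788 -0.31689196  1.86205738] [1.24270361 0.31359174 1.4383779 ]
top [[503.63159549   0.         273.2234097 ]
 [  0.         503.63159549 213.63387492]
 [  0.           0.           1.        ]] [[ 0.00855347 -0.99992826  0.00838521]
 [-0.99452716 -0.00937987 -0.10405644]
 [ 0.10412763 -0.00744927 -0.99453605]] [-0.06510891  0.6120217   1.50216319] [ 0.45281242 -0.04817354  1.55818619]
```

View pics/scene0.png

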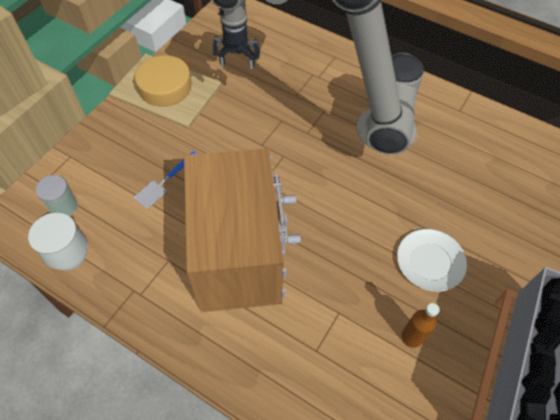

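View pics/top0.png

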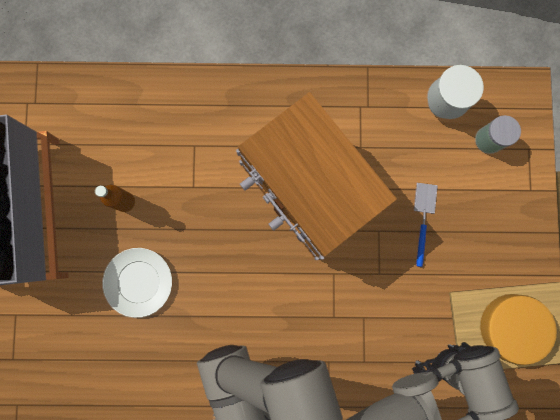

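```bash
cat > h.py <<'E'
import numpy as np,cv2
def pts(c):
    z=c["z_map"];v,u=np.indices(z.shape);K=c["mtx"]
    P=np.stack([(u-K[0,2])/K[0,0]*z,(v-K[1,2])/K[1,1]*z,z],-1)
    return (P-c["t"])@c["R"]
def load(n): return dict(np.load(n))
E
python3 - <<'E'
from h import *
for n in("top0.npz","scene0.npz"):
    c=load(n);W=pts(c);z=W[...,2]
    m=((abs(z-0.28)<0.006)&(c["z_map"]>0)&(W[...,0]>.3)&(W[...,1]>-.35)&(W[...,1]<.3)).astype(np.uint8)
    k,l,s,_=cv2.connectedComponentsWithStats(m);i=1+s[1:,4].argmax();print(n,s[i],np.median(z[l==i]))
    p=(W[l==i][:,:2]*1000).astype(np.float32)
    r=cv2.minAreaRect(p);print(r);print(cv2.boxPoints(r))
c=load("top0.npz");W=pts(c)
crop=cv2.resize(c["pixels"][130:280,220:350,::-1],None,fx=4,fy=4,interpolation=cv2.INTER_CUBIC);cv2.imwrite("pics/crop_t0.png",crop)
c=load("scene0.npz")
crop=cv2.resize(c["pixels"][140:310,180:320,::-1],None,fx=3.5,fy=3.5,interpolation=cv2.INTER_CUBIC);cv2.imwrite("pics/crop_s0.png",crop)
E
```

```text
top0.npz [  238    92   150   164 12379] 0.2803117658642967
((690.27099609375, -162.51229858398438), (360.9327392578125, 256.2337341308594), 38.78949737548828)
[[ 469.34576 -175.70639]
 [ 629.86615 -375.4285 ]
 [ 911.1962  -149.3182 ]
 [ 750.67584   50.4039 ]]
scene0.npz [  184   148   102   126 10487] 0.2802230430894526
((693.72314453125, -164.00892639160156), (367.0020751953125, 254.66407775878906), 38.68624496459961)
[[ 470.8963   -179.31432 ]
 [ 630.0754   -378.1001  ]
 [ 916.55     -148.70354 ]
 [ 757.3709     50.082245]]
```

View pics/crop_t0.png

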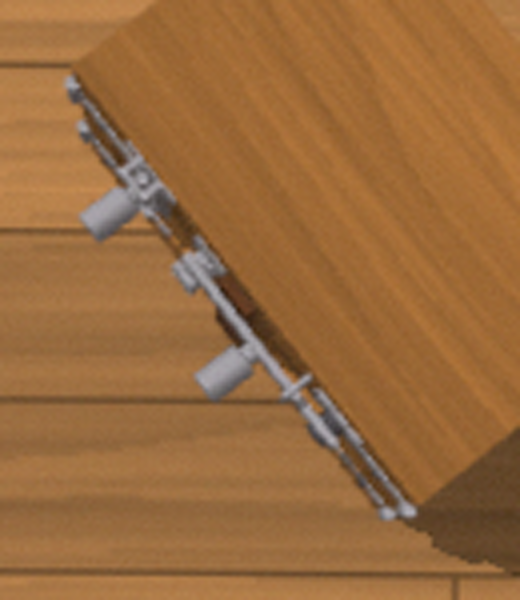

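View pics/crop_s0.png

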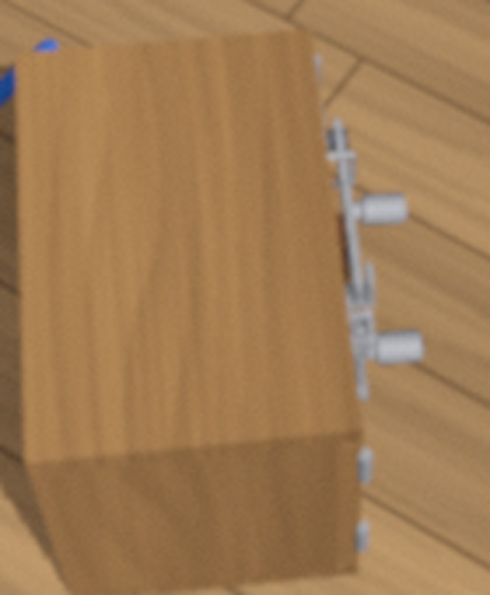

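Run:
```python
from h import *
a=np.radians(38.74);xs=np.array([np.sin(a),-np.cos(a)]);ys=np.array([np.cos(a),np.sin(a)])
for n in("top0.npz","scene0.npz"):
    c=load(n);W=pts(c);z=W[...,2]
    s=W[...,:2]@xs; y=W[...,:2]@ys
    m=(abs(z-.28)<.005)&(c["z_map"]>0)&(W[...,0]>.4)&(abs(W[...,1]+.16)<.25)
    S,Y=s[m],y[m]
    # edges: back and sides per line, front via wood area away from the staple
    bins=np.digitize(Y,np.linspace(Y.min()+.02,Y.max()-.02,20))
    bk=[S[bins==i].max() for i in range(1,19)];fr=[S[bins==i].min() for i in range(1,19)]
    print(n,"back",np.round(np.percentile(bk,[10,50,90]),4),"front",np.round(fr,4))
    bins=np.digitize(S,np.linspace(S.min()+.03,S.max()-.01,12))
    L=[Y[bins==i].max() for i in range(1,11)];R=[Y[bins==i].min() for i in range(1,11)]
    print("L",np.round(np.percentile(L,[10,50,90]),4),"R",np.round(np.percentile(R,[10,50,90]),4), "backslope",np.polyfit(range(18),bk,1)[0]/((Y.max()-Y.min()-.04)/19))
    sf=np.median(bk)-.238; yc=(np.median(L)+np.median(R))/2
    k=(z>.19)&(z<.275)&(s<sf-.024)&(s>sf-.07)&(abs(y-yc)<.17)
    nn,l,st,_=cv2.connectedComponentsWithStats(k.astype(np.uint8))
    for i in range(1,nn):
        q=l==i
        if st[i,4]>15: print(st[i],"out",np.round(sf-np.array([s[q].min(),s[q].max()]),4),"y",np.round(np.array([y[q].min(),y[q].max(),np.median(y[q])])-yc,4),"ztop",np.percentile(z[q],[50,90,98]),"world",np.median(W[q],0))
    print(sf,yc)
```

```text
top0.npz back [0.6854 0.6861 0.6868] front [0.4472 0.4471 0.4473 0.4477 0.4474 0.4471 0.4476 0.4473 0.448  0.4479
 0.4479 0.4478 0.4479 0.4467 0.4305 0.4311 0.446  0.4481]
L [0.6159 0.6161 0.6168] R [0.2564 0.2567 0.2571] backslope 0.0037723105899622232
[240 177  14  14 102] out [0.054  0.0247] y [0.0837 0.1067 0.0933] ztop [0.24873572 0.25285983 0.25505754] world [0.66962601 0.01417383 0.24873572]
[269 216  15  15 119] out [0.0594 0.0242] y [-0.0464 -0.023  -0.0353] ztop [0.237938   0.24280836 0.24488301] world [ 0.56656646 -0.06552599  0.237938  ]
0.44811902410481086 0.4363661634021831
scene0.npz back [0.6872 0.6885 0.6893] front [0.4512 0.4525 0.4514 0.4515 0.451  0.4515 0.4509 0.4522 0.4514 0.4514
 0.451  0.4518 0.4511 0.4513 0.4348 0.4341 0.4494 0.4511]
L [0.6195 0.6201 0.6216] R [0.2554 0.2574 0.2586] backslope 0.0022382799155433045
[283 195  13  10 109] out [0.0581 0.0241] y [-0.0459 -0.0207 -0.0284] ztop [0.23704942 0.24158337 0.24398156] world [ 0.57512965 -0.0641802   0.23704942]
[288 234  12  11 100] out [0.0525 0.0241] y [0.0843 0.1092 0.1005] ztop [0.2481201  0.25169024 0.2537833 ] world [0.67765396 0.014795   0.2481201 ]
0.45045489550237083 0.43872520723185016
```

Add to h.py:
```python
A=np.radians(38.74);XS=np.array([np.sin(A),-np.cos(A)]);YS=np.array([np.cos(A),np.sin(A)])
SF,YC=.449,.4375
def wp(o,y): return (SF-o)*XS+(YC+y)*YS     # out of closed face, safe y -> world xy
def door(side,th,o,r):
    "point o out of door outer face, r from hinge, door angle th -> world xy"
    c,s=np.cos(th),np.sin(th)
    out=o*c+r*s; lat=r*c-o*s
    return wp(out, -.18+lat) if side=='R' else wp(out,.18-lat)
def st():
    from cell import telemetry
    o=telemetry.get_obs();R=o["eef_rot"];yaw=np.degrees(np.arctan2(R[1,0],R[0,0]))
    print("t%.2f"%o["clock"],"pos",np.round(o["tool_pos"],4),"yawx %.2f"%yaw,"F",np.round(o["contact_force"],1),"w %.3f"%o["width"],"q",np.round(o["joint_positions"],1))
    d=o["tool_pos"][:2]; print("  safe: out %.4f y %.4f"%(SF-d@XS,d@YS-YC))
    return o
def frac(o,xyz,yawx):
    R=o["eef_rot"];yaw=np.degrees(np.arctan2(R[1,0],R[0,0]))
    sh=R.T@(np.array(xyz)-o["tool_pos"])/.2
    return np.round(np.r_[sh,-np.radians(yawx-yaw)/2],3)
```

```text
(no output)
```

drive_tool(
  motion=[
    [[0.35,0,0,-0.3,-0.09],[0.35,0.2,-0.1,-0.55,-0.18],[0.35,0.45,-0.2,-0.7,-0.27],[0.35,0.7,-0.32,-0.7,-0.36],[0.35,0.95,-0.43,-0.7,-0.45],[0.35,1,-0.45,-0.7,-0.54],[0.35,1,-0.45,-0.7,-0.63],[0.35,1,-0.45,-0.7,-0.72],[0.35,1,-0.45,-0.7,-0.81],[0.35,1,-0.45,-0.7,-0.895]],
  ],
)

```text
clock: 1.35
tool_pos: [0.3709, -0.3022, 0.3814]
eef_rot: [[-0.629, 0.777, -0.001], [0.777, 0.629, 0.002], [0.002, 0.0, -1.0]]
contact_force: [-0.5, 0.8, -0.6]
width: 0.647
```

Run:
```python
from h import *
o=st(); g=wp(.044,-.035); print(g,frac(o,[*g,.31],128.74),frac(o,[*g,.231],128.74))
```

```text
t1.35 pos [ 0.3709 -0.3022  0.3814] yawx 129.01 F [-0.5  0.8 -0.6] w 0.647 q [-48.4  10.5  78.    0.   91.6 -87.4]
  safe: out -0.0189 y -0.3373
[ 0.56739135 -0.06401805] [0.306 1.513 0.359 0.002] [0.306 1.513 0.754 0.002]
```

drive_tool(
  motion=[
    [[0.35,0.1,0.25,0,0],[0.35,0.2,0.5,0,0],[0.35,0.3,0.75,0,0],[0.35,0.306,0.95,0,0.002],[0.35,0.306,1,0,0.002]],
  ],
)

```text
clock: 1.98
tool_pos: [0.4888, -0.1271, 0.3811]
eef_rot: [[-0.629, 0.778, -0.002], [0.778, 0.629, 0.003], [0.003, 0.0, -1.0]]
contact_force: [-0.7, 0.3, -0.2]
width: 0.652
```

drive_tool(
  motion=[
    [[0.35,0,0.25,0,0],[0.35,0,0.5,0.1,0],[0.35,0,0.513,0.3,0],[0.35,0,0.513,0.35,0]],
  ],
)

```text
clock: 2.48
tool_pos: [0.5673, -0.0625, 0.3081]
eef_rot: [[-0.629, 0.778, -0.008], [0.778, 0.629, 0.004], [0.008, -0.004, -1.0]]
contact_force: [-0.7, -0.7, 0.6]
width: 0.651
```

Run:
```python
from h import *
from cell import capture
o=st(); g=wp(.044,-.035); print(g,frac(o,[*g,.231],128.74))
for n in("scene","top"):
    c=capture(n); p=c["pixels"][140:310,180:320] if n=="scene" else c["pixels"][130:280,220:350]
    cv2.imwrite(f"pics/{n}1.png",cv2.resize(p[:,:,::-1],None,fx=3.5,fy=3.5,interpolation=cv2.INTER_CUBIC))
```

```text
t2.48 pos [ 0.5673 -0.0625  0.3081] yawx 128.96 F [-0.7 -0.7  0.6] w 0.651 q [-14.   22.6  72.5   0.1  85.4 -53. ]
  safe: out 0.0452 y -0.0342
[ 0.56739135 -0.06401805] [-0.009 -0.003  0.385  0.002]
```

View pics/scene1.png

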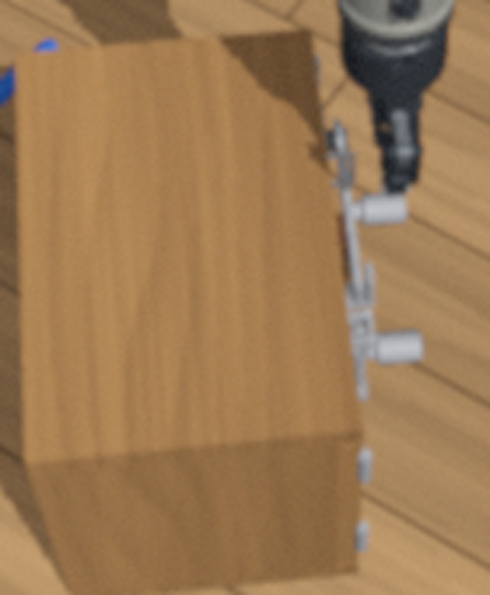

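The fingers hang straight above the bar knob (crop about 385,208). I'll descend around it and grip lightly.

drive_tool(
  motion=[
    [[0.35,-0.009,-0.003,0.13,0.002],[0.35,-0.009,-0.003,0.26,0.002],[0.35,-0.009,-0.003,0.385,0.002],[0.35,-0.009,-0.003,0.385,0.002]],
  ],
)

```text
clock: 3.08
tool_pos: [0.5676, -0.0656, 0.2338]
eef_rot: [[-0.624, 0.782, -0.005], [0.782, 0.624, 0.003], [0.006, -0.002, -1.0]]
contact_force: [0.5, 0.4, -0.5]
width: 0.654
```

drive_tool(
  motion=[
    [[0.6,0,0,0,0],[0.9,0,0,0,0],[0.9,0,0,0,0],[0.9,0,0,0,0]],
  ],
  squeeze=20,
)

```text
clock: 3.58
tool_pos: [0.5692, -0.0652, 0.2361]
eef_rot: [[-0.624, 0.781, 0.001], [0.781, 0.624, 0.003], [0.002, 0.002, -1.0]]
contact_force: [3.8, 2.6, 6.3]
width: 0.266
```

Run:
```python
from h import *
o=st()
```

```text
t3.58 pos [ 0.5692 -0.0652  0.2361] yawx 128.61 F [3.8 2.6 6.3] w 0.266 q [-14.3  24.9  80.1   0.2  75.  -52.9]
  safe: out 0.0419 y -0.0343
```

drive_tool(
  motion=[
    [[0.4,0,0,0,0],[0.4,0,0,0.04,0],[0.4,0.005,0,0.05,0],[0.4,0.005,-0.003,0.05,0],[0.9,0.005,-0.003,0.05,0],[0.9,0.005,-0.003,0.05,0],[0.9,0.005,-0.003,0.05,0]],
  ],
)

```text
clock: 4.45
tool_pos: [0.5686, -0.0644, 0.2264]
eef_rot: [[-0.624, 0.781, 0.002], [0.781, 0.624, 0.003], [0.001, 0.004, -1.0]]
contact_force: [2.4, 2.9, -0.7]
width: 0.267
```

Run:
```python
from h import *
o=st()
```

```text
t4.45 pos [ 0.5686 -0.0644  0.2264] yawx 128.63 F [ 2.4  2.9 -0.7] w 0.267 q [-14.2  25.2  81.2   0.2  73.5 -52.9]
  safe: out 0.0429 y -0.0343
```

drive_tool(
  motion=[
    [[0.9,0,0,-0.03,0],[0.9,0,-0.003,-0.06,0],[0.9,0,-0.008,-0.09,0],[0.9,0,-0.01,-0.095,0],[0.9,0,-0.01,-0.095,0]],
  ],
)

```text
clock: 5.08
tool_pos: [0.5672, -0.0657, 0.2457]
eef_rot: [[-0.624, 0.781, 0.003], [0.781, 0.624, 0.003], [0.001, 0.004, -1.0]]
contact_force: [1.9, 3.1, -3.2]
width: 0.27
```

Run:
```python
from h import *
from cell import capture
o=st()
for n in("scene",):
    c=capture(n); p=c["pixels"][140:310,180:320] if n=="scene" else c["pixels"][130:280,220:350]
    cv2.imwrite(f"pics/{n}2.png",cv2.resize(p[:,:,::-1],None,fx=3.5,fy=3.5,interpolation=cv2.INTER_CUBIC))
# arc from the current pose: angles
d=o["tool_pos"];r=.1457;oo=.043
import numpy as np
p0=door('R',0,oo,r-.002)
for th in np.arange(.1,1.01,.1):
    g=door('R',th,oo,r-.002)-p0+d[:2]; print(round(th,2),frac(o,[*g,d[2]],128.63+np.degrees(th)),np.hypot(*g).round(3))
```

```text
t5.08 pos [ 0.5672 -0.0657  0.2457] yawx 128.63 F [ 1.9  3.1 -3.2] w 0.270 q [-14.4  24.2  79.7   0.2  76.  -53.1]
  safe: out 0.0429 y -0.0362
0.1 [ 0.071 -0.025 -0.    -0.05 ] 0.557
0.2 [ 0.138 -0.057 -0.    -0.1  ] 0.543
0.3 [ 0.203 -0.096 -0.    -0.15 ] 0.529
0.4 [ 0.263 -0.141 -0.    -0.2  ] 0.514
0.5 [ 0.318 -0.192 -0.    -0.25 ] 0.499
0.6 [ 0.368 -0.248 -0.001 -0.3  ] 0.484
0.7 [ 0.412 -0.308 -0.001 -0.35 ] 0.469
0.8 [ 0.449 -0.373 -0.001 -0.4  ] 0.455
0.9 [ 0.481 -0.441 -0.001 -0.45 ] 0.441
1.0 [ 0.505 -0.512 -0.002 -0.5  ] 0.427
```

View pics/scene2.png

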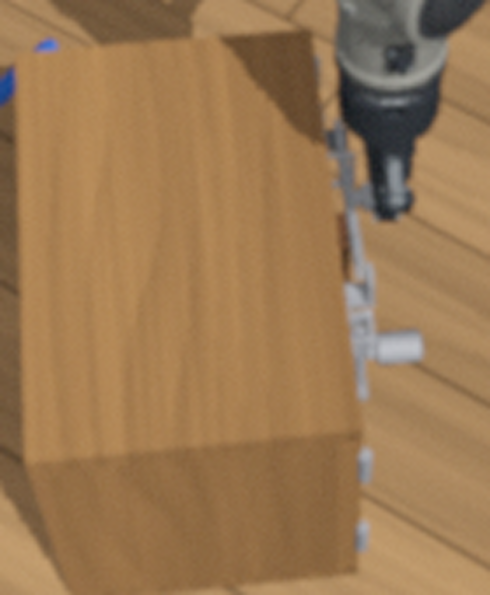

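Bar lifted 19 mm; knob still gripped (crop 390,205). Swing slowly.

drive_tool(
  motion=[
    [[0.9,0.035,-0.012,0,-0.025],[0.9,0.071,-0.025,0,-0.05],[0.9,0.105,-0.04,0,-0.075],[0.9,0.138,-0.057,0,-0.1],[0.9,0.171,-0.076,0,-0.125],[0.9,0.203,-0.096,0,-0.15],[0.9,0.203,-0.096,0,-0.15]],
  ],
)

```text
clock: 6.0
tool_pos: [0.5265, -0.0458, 0.2458]
eef_rot: [[-0.827, 0.562, 0.003], [0.562, 0.827, 0.003], [-0.0, 0.004, -1.0]]
contact_force: [0.5, 2.6, -2.3]
width: 0.269
```

```bash
cat > look.py <<'E'
import sys
from h import *
from cell import capture
o=st()
for n in("scene","top"):
    c=capture(n); p=c["pixels"][100:310,180:380] if n=="scene" else c["pixels"][110:300,200:380]
    np.savez(f"{n}_{sys.argv[1]}.npz",**c)
    cv2.imwrite(f"pics/{n}_{sys.argv[1]}.png",cv2.resize(p[:,:,::-1],None,fx=2.5,fy=2.5,interpolation=cv2.INTER_CUBIC))
E
python3 look.py a
python3 - <<'E'
import cv2,numpy as np
a=cv2.imread("pics/scene_a.png");b=cv2.imread("pics/top_a.png" if 0 else "pics/top_a.png")
h=525;b=cv2.copyMakeBorder(b,0,h-b.shape[0],0,0,0)
cv2.imwrite("pics/both_a.png",cv2.resize(np.hstack([a,b]),(780,430)))
E
```

```text
t6.00 pos [ 0.5265 -0.0458  0.2458] yawx 145.81 F [ 0.5  2.6 -2.3] w 0.269 q [-13.4  19.7  86.5   0.2  73.6 -69.3]
  safe: out 0.0838 y -0.0554
```

View pics/both_a.png

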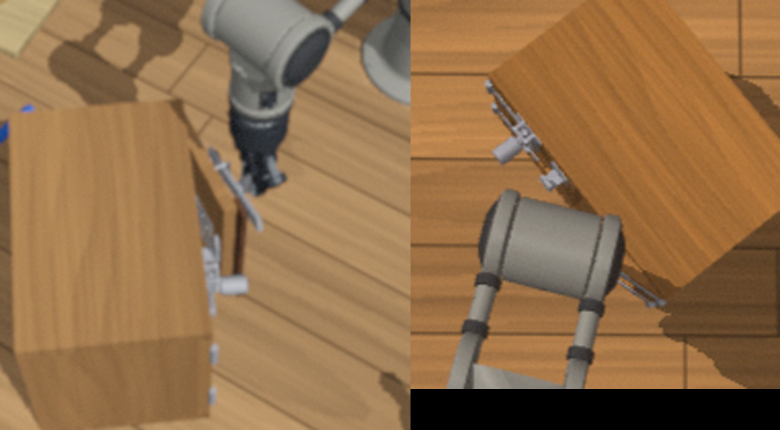

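The right door is swinging, bar out of the keeper. Continue.

Run:
```python
from h import *
o=st();d=o["tool_pos"];p0=door('R',.3,.043,.1437)
for th in np.arange(.4,1.51,.1):
    g=door('R',th,.043,.1437)-p0+d[:2]; print(round(th,2),frac(o,[*g,d[2]],145.81+np.degrees(th-.3)),np.hypot(*g).round(3))
```

```text
t6.10 pos [ 0.527  -0.0459  0.2457] yawx 145.76 F [ 1.3  2.9 -2.6] w 0.272 q [-13.4  19.8  86.5   0.2  73.6 -69.2]
  safe: out 0.0834 y -0.0552
0.4 [ 0.071 -0.025 -0.    -0.05 ] 0.514
0.5 [ 0.138 -0.057 -0.    -0.1  ] 0.499
0.6 [ 0.202 -0.096 -0.    -0.15 ] 0.484
0.7 [ 0.262 -0.141 -0.001 -0.2  ] 0.469
0.8 [ 0.318 -0.192 -0.001 -0.25 ] 0.455
0.9 [ 0.367 -0.248 -0.001 -0.3  ] 0.441
1.0 [ 0.411 -0.309 -0.001 -0.35 ] 0.427
1.1 [ 0.449 -0.373 -0.002 -0.4  ] 0.415
1.2 [ 0.48  -0.442 -0.002 -0.45 ] 0.403
1.3 [ 0.504 -0.513 -0.002 -0.5  ] 0.393
1.4 [ 0.521 -0.586 -0.003 -0.55 ] 0.384
1.5 [ 0.531 -0.66  -0.003 -0.6  ] 0.377
```

drive_tool(
  motion=[
    [[0.9,0.071,-0.025,0,-0.05],[0.9,0.138,-0.057,0,-0.1],[0.9,0.202,-0.096,0,-0.15],[0.9,0.262,-0.141,0,-0.2],[0.9,0.318,-0.192,0,-0.25],[0.9,0.367,-0.248,0,-0.3],[0.9,0.411,-0.309,0,-0.35],[0.9,0.449,-0.373,0,-0.4],[0.9,0.449,-0.373,0,-0.4]],
  ],
)

```text
clock: 7.22
tool_pos: [0.4103, -0.0573, 0.2455]
eef_rot: [[-0.98, -0.199, 0.002], [-0.199, 0.98, 0.003], [-0.003, 0.003, -1.0]]
contact_force: [0.5, 3.7, -2.8]
width: 0.269
```

Run:
```python
from h import *
o=st();d=o["tool_pos"];p0=door('R',1.1,.043,.1437);print(p0)
for th in np.arange(1.2,1.71,.1):
    g=door('R',th,.043,.1437)-p0+d[:2]; print(round(th,2),frac(o,[*g,d[2]],191.6+np.degrees(th-1.1)-360),np.hypot(*g).round(3))
```

```text
t7.22 pos [ 0.4103 -0.0573  0.2455] yawx -168.52 F [ 0.5  3.7 -2.8] w 0.269 q [ -18.7    7.6  102.9    0.2   69.4 -120.3]
  safe: out 0.1476 y -0.1533
[ 0.41042927 -0.05716383]
1.2 [ 0.071 -0.025 -0.    -0.051] 0.403
1.3 [ 0.138 -0.058 -0.001 -0.101] 0.393
1.4 [ 0.202 -0.097 -0.001 -0.151] 0.384
1.5 [ 0.262 -0.142 -0.001 -0.201] 0.377
1.6 [ 0.317 -0.193 -0.002 -0.251] 0.372
1.7 [ 0.367 -0.249 -0.002 -0.301] 0.369
```

drive_tool(
  motion=[
    [[0.9,0.035,-0.012,0,-0.025],[0.9,0.071,-0.025,0,-0.05],[0.9,0.138,-0.058,0,-0.1],[0.9,0.202,-0.097,0,-0.15],[0.9,0.262,-0.142,0,-0.2],[0.9,0.29,-0.166,0,-0.225],[0.9,0.29,-0.166,0,-0.225]],
  ],
)

```text
clock: 8.1
tool_pos: [0.3602, -0.1017, 0.2454]
eef_rot: [[-0.798, -0.603, 0.002], [-0.603, 0.798, 0.003], [-0.004, 0.001, -1.0]]
contact_force: [-0.8, 1.5, -2.9]
width: 0.276
```

```bash
python3 look.py b;  python3 - <<'E'
import cv2,numpy as np
a=cv2.imread("pics/scene_b.png");b=cv2.imread("pics/top_b.png")
h=525;b=cv2.copyMakeBorder(b,0,h-b.shape[0],0,0,0)
cv2.imwrite("pics/both_b.png",cv2.resize(np.hstack([a,b]),(780,430)))
E
```

```text
t8.10 pos [ 0.3602 -0.1017  0.2454] yawx -142.92 F [-0.8  1.5 -2.9] w 0.276 q [ -27.7    3.3  107.9    0.2   68.8 -154.9]
  safe: out 0.1442 y -0.2202
```

View pics/both_b.png

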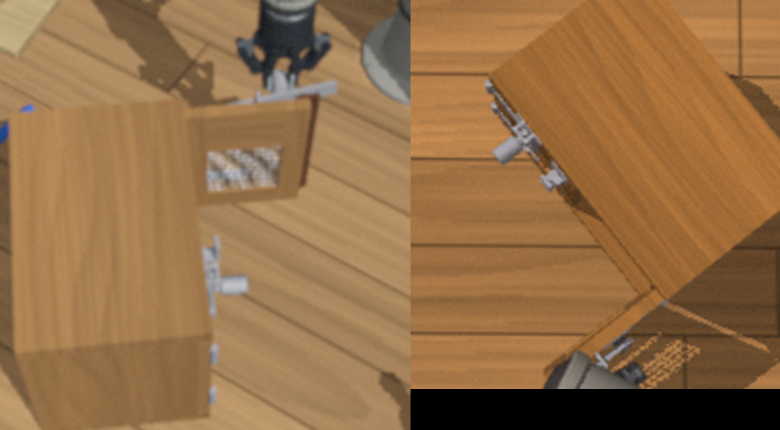

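The right door stands about square (left crop: door at 200–310, 100–200). Lower the bar, release, and rise.

drive_tool(
  motion=[
    [[0.9,0,0,0.04,0],[0.9,0,0,0.085,0],[0.4,0,0,0.085,0],[0.4,0,0,0.085,0],[0.4,0,0,0.0,0],[0.4,0,0,-0.2,0],[0.4,0,0,-0.4,0],[0.4,0,0,-0.6,0],[0.4,0,0,-0.7,0]],
  ],
)

```text
clock: 9.32
tool_pos: [0.3608, -0.1024, 0.3881]
eef_rot: [[-0.798, -0.603, 0.007], [-0.603, 0.798, 0.001], [-0.006, -0.004, -1.0]]
contact_force: [0.4, 0.2, -0.9]
width: 0.6
```

```bash
python3 look.py c;  python3 - <<'E'
import cv2,numpy as np
a=cv2.imread("pics/scene_c.png");b=cv2.imread("pics/top_c.png")
h=525;b=cv2.copyMakeBorder(b,0,h-b.shape[0],0,0,0)
cv2.imwrite("pics/both_c.png",cv2.resize(np.hstack([a,b]),(780,430)))
from h import *
o=st(); g=wp(.040,.095); print(g,frac(o,[*g,.34],128.74))
E
```

```text
t9.32 pos [ 0.3608 -0.1024  0.3881] yawx -142.93 F [ 0.4  0.2 -0.9] w 0.600 q [ -27.8   -1.7   90.5    0.2   90.9 -154.8]
  safe: out 0.1433 y -0.2201
t9.43 pos [ 0.3611 -0.1025  0.3878] yawx -142.92 F [-0.3  0.1 -0.3] w 0.603 q [ -27.8   -1.7   90.5    0.2   90.8 -154.8]
  safe: out 0.1431 y -0.2200
[0.67129368 0.01421433] [-1.588 -0.469  0.251 -2.371]
```

View pics/both_c.png

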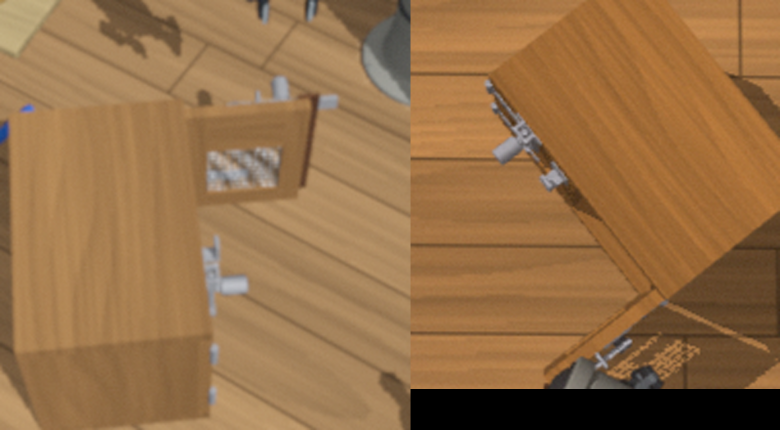

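drive_tool(
  motion=[
    [[1,-0.1,-0.03,0,0.085],[1,-0.25,-0.07,0,0.17],[1,-0.45,-0.13,0,0.26],[1,-0.65,-0.19,0,0.345],[1,-0.85,-0.25,0,0.43],[1,-1,-0.3,0,0.52],[1,-1,-0.3,0,0.6],[1,-1,-0.3,0,0.69],[1,-1,-0.3,0,0.771],[1,-1,-0.3,0,0.771]],
  ],
  squeeze=20,
)

```text
clock: 10.68
tool_pos: [0.5569, -0.0298, 0.3882]
eef_rot: [[-0.627, 0.779, 0.006], [0.779, 0.627, 0.0], [-0.004, 0.005, -1.0]]
contact_force: [1.1, 0.5, 0.6]
width: 0.0
```

Run:
```python
from h import *
o=st(); g=wp(.040,.095); print(g,frac(o,[*g,.30],128.74))
```

```text
t10.68 pos [ 0.5569 -0.0298  0.3882] yawx 128.80 F [1.1 0.5 0.6] w 0.000 q [-11.   19.4  65.1   0.1  95.2 -49.8]
  safe: out 0.0773 y -0.0218
[0.67129368 0.01421433] [-0.185  0.581  0.445  0.   ]
```

drive_tool(
  motion=[
    [[1,-0.06,0.2,0,0],[1,-0.12,0.4,0.1,0],[1,-0.185,0.581,0.3,0],[1,-0.185,0.581,0.42,0],[1,-0.185,0.581,0.42,0]],
  ],
)

```text
clock: 11.3
tool_pos: [0.6705, 0.0144, 0.3015]
eef_rot: [[-0.629, 0.778, 0.0], [0.778, 0.629, 0.001], [0.0, 0.001, -1.0]]
contact_force: [-0.2, -0.4, 0.8]
width: 0.004
```

```bash
python3 look.py d;  python3 - <<'E'
import cv2,numpy as np
a=cv2.imread("pics/scene_d.png");b=cv2.imread("pics/top_d.png")
h=525;b=cv2.copyMakeBorder(b,0,h-b.shape[0],0,0,0)
cv2.imwrite("pics/both_d.png",cv2.resize(np.hstack([a,b]),(780,430)))
from h import *
o=st(); g=wp(.040,.095); print(g,frac(o,[*g,.243],128.74))
E
```

```text
t11.30 pos [0.6705 0.0144 0.3015] yawx 128.97 F [-0.2 -0.4  0.8] w 0.004 q [ -5.3  34.3  54.2   0.   91.4 -44.3]
  safe: out 0.0406 y 0.0945
t11.40 pos [0.6712 0.014  0.306 ] yawx 128.88 F [0.  0.1 0.5] w -0.000 q [ -5.4  34.1  54.    0.   91.5 -44.2]
  safe: out 0.0399 y 0.0948
[0.67129368 0.01421433] [ 0.002 -0.001  0.315  0.001]
```

View pics/both_d.png

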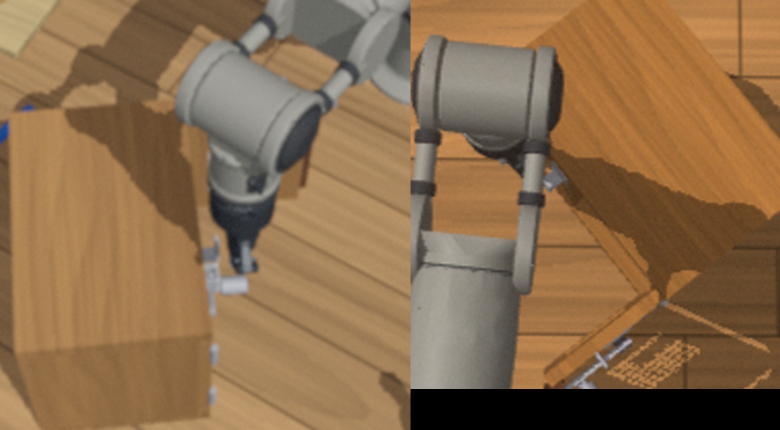

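The shut fingers are over the bolt knob (crop 235,285). Pushing down.

drive_tool(
  motion=[
    [[1,0.002,0,0.1,0],[1,0.002,0,0.2,0],[1,0.002,0,0.25,0],[1,0.002,0,0.28,0],[1,0.002,0,0.3,0],[1,0.002,0,0.315,0],[1,0.002,0,0.315,0]],
  ],
)

```text
clock: 12.28
tool_pos: [0.6717, 0.0142, 0.243]
eef_rot: [[-0.628, 0.778, 0.008], [0.778, 0.628, -0.0], [-0.005, 0.006, -1.0]]
contact_force: [-0.2, 0.3, 0.0]
width: 0.0
```

Run:
```python
from h import *
o=st()
```

```text
t12.28 pos [0.6717 0.0142 0.243 ] yawx 128.88 F [-0.2  0.3  0. ] w 0.000 q [ -5.3  35.4  61.2   0.   82.9 -44.2]
  safe: out 0.0398 y 0.0953
```

drive_tool(
  motion=[
    [[1,0,0,0.02,0],[1,0,0,0.03,0],[1,0,0,0.03,0]],
  ],
)

```text
clock: 12.65
tool_pos: [0.6719, 0.0144, 0.2423]
eef_rot: [[-0.628, 0.778, 0.014], [0.778, 0.628, -0.001], [-0.009, 0.01, -1.0]]
contact_force: [-9.3, 1.2, 22.0]
width: -0.007
```

drive_tool(
  motion=[
    [[1,0,0,-0.05,0],[0.6,0,0,-0.12,0],[0.35,0,0,-0.12,0],[0.35,0.005,0,-0.12,0],[0.35,0.01,0,-0.1,0],[0.35,0.01,0,0,0],[0.35,0.01,0,0.08,0],[0.35,0.01,0,0.088,0],[0.35,0.01,0,0.088,0]],
  ],
)

```text
clock: 13.78
tool_pos: [0.6711, 0.0159, 0.2248]
eef_rot: [[-0.628, 0.778, 0.014], [0.778, 0.628, -0.001], [-0.009, 0.01, -1.0]]
contact_force: [1.0, 0.1, 0.5]
width: 0.649
```

Run:
```python
from h import *
o=st()
```

```text
t13.78 pos [0.6711 0.0159 0.2248] yawx 128.89 F [1.  0.1 0.5] w 0.649 q [ -5.2  35.7  63.5   0.   80.  -44.1]
  safe: out 0.0415 y 0.0959
```

drive_tool(
  motion=[
    [[0.95,0,-0.003,0,0],[0.95,0,-0.003,0,0],[0.95,0,-0.003,0,0],[0.95,0,-0.003,0,0]],
  ],
  squeeze=60,
)

```text
clock: 14.28
tool_pos: [0.671, 0.0156, 0.2259]
eef_rot: [[-0.628, 0.778, 0.016], [0.778, 0.628, -0.001], [-0.01, 0.012, -1.0]]
contact_force: [1.5, 0.5, 5.5]
width: 0.251
```

Run:
```python
from h import *
o=st();d=o["tool_pos"];oo,r=.0415,.0845;p0=door('L',0,oo,r);y0=128.85
for th in np.arange(.1,1.61,.1):
    g=door('L',th,oo,r)-p0+d[:2]; print(round(th,2),frac(o,[*g,d[2]],y0-np.degrees(th)),np.hypot(*g).round(3))
```

```text
t14.28 pos [0.671  0.0156 0.2259] yawx 128.89 F [1.5 0.5 5.5] w 0.251 q [ -5.2  35.6  63.5   0.1  80.  -44.1]
  safe: out 0.0413 y 0.0957
0.1 [ 0.041  0.023 -0.     0.05 ] 0.67
0.2 [ 0.08  0.05 -0.    0.1 ] 0.67
0.3 [ 0.115  0.08  -0.     0.15 ] 0.671
0.4 [ 0.148  0.115 -0.     0.2  ] 0.672
0.5 [ 0.177  0.152 -0.     0.25 ] 0.675
0.6 [0.202 0.191 0.    0.3  ] 0.679
0.7 [0.223 0.234 0.    0.35 ] 0.684
0.8 [0.239 0.278 0.001 0.4  ] 0.69
0.9 [0.252 0.323 0.001 0.45 ] 0.696
1.0 [0.259 0.37  0.002 0.5  ] 0.704
1.1 [0.262 0.416 0.002 0.55 ] 0.711
1.2 [0.26  0.463 0.003 0.6  ] 0.72
1.3 [0.254 0.51  0.003 0.65 ] 0.728
1.4 [0.243 0.556 0.004 0.7  ] 0.737
1.5 [0.227 0.6   0.005 0.75 ] 0.747
1.6 [0.207 0.643 0.006 0.8  ] 0.756
```

drive_tool(
  motion=[
    [[0.95,0.02,0.011,0,0.025],[0.95,0.041,0.023,0,0.05],[0.95,0.06,0.036,0,0.075],[0.95,0.08,0.05,0,0.1],[0.95,0.115,0.08,0,0.15],[0.95,0.115,0.08,0,0.15]],
  ],
)

```text
clock: 15.02
tool_pos: [0.6691, 0.0438, 0.226]
eef_rot: [[-0.371, 0.928, 0.016], [0.929, 0.371, -0.001], [-0.007, 0.014, -1.0]]
contact_force: [0.4, 0.6, 2.8]
width: 0.252
```

```bash
python3 look.py e;  python3 - <<'E'
import cv2,numpy as np
a=cv2.imread("pics/scene_e.png");b=cv2.imread("pics/top_e.png")
h=525;b=cv2.copyMakeBorder(b,0,h-b.shape[0],0,0,0)
cv2.imwrite("pics/both_e.png",cv2.resize(np.hstack([a,b]),(780,430)))
E
```

```text
t15.03 pos [0.6691 0.0438 0.226 ] yawx 111.78 F [0.4 0.6 2.8] w 0.252 q [ -2.8  35.5  63.7  -0.   79.9 -24.6]
  safe: out 0.0645 y 0.1118
```

View pics/both_e.png

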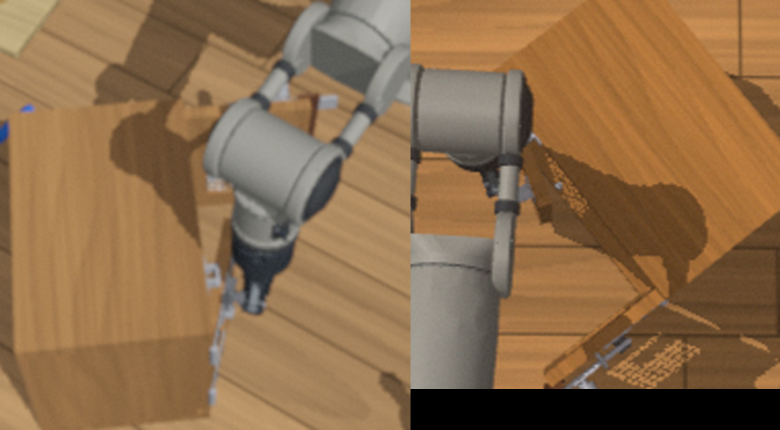

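The left door is free (top view shows its free edge at 540,210 and the interior). Continue the same arc.

drive_tool(
  motion=[
    [[0.95,0.041,0.023,0,0.05],[0.95,0.08,0.05,0,0.1],[0.95,0.115,0.08,0,0.15],[0.95,0.148,0.115,0,0.2],[0.95,0.177,0.152,0,0.25],[0.95,0.202,0.191,0,0.3],[0.95,0.223,0.234,0,0.35],[0.95,0.239,0.278,0,0.4],[0.95,0.239,0.278,0,0.4]],
  ],
)

```text
clock: 16.25
tool_pos: [0.7026, 0.1089, 0.226]
eef_rot: [[0.405, 0.914, 0.015], [0.914, -0.405, -0.0], [0.006, 0.013, -1.0]]
contact_force: [-2.1, 1.7, 1.9]
width: 0.249
```

Run:
```python
from h import *
o=st();print(door('L',1.1,.0415,.0845))
```

```text
t16.25 pos [0.7026 0.1089 0.226 ] yawx 66.14 F [-2.1  1.7  1.9] w 0.249 q [ 2.7 40.5 54.6 -0.1 84.1 26.5]
  safe: out 0.0942 y 0.1787
[0.70267036 0.10878739]
```

Exactly on the arc; another 0.47 rad.

drive_tool(
  motion=[
    [[0.95,0.041,0.023,0,0.05],[0.95,0.08,0.05,0,0.1],[0.95,0.115,0.08,0,0.15],[0.95,0.148,0.115,0,0.2],[0.95,0.168,0.14,0,0.235],[0.95,0.168,0.14,0,0.235],[0.95,0.168,0.14,0,0.235]],
  ],
)

```text
clock: 17.12
tool_pos: [0.7415, 0.1283, 0.2261]
eef_rot: [[0.773, 0.634, 0.014], [0.634, -0.773, 0.0], [0.011, 0.009, -1.0]]
contact_force: [0.0, 2.9, -0.3]
width: 0.251
```

drive_tool(
  motion=[
    [[0.5,0,0,0,0],[0.4,0,0,0,0],[0.4,0,0,-0.1,0],[0.4,0,0,-0.3,0],[0.4,0,0,-0.5,0],[0.4,-0.2,0,-0.6,0],[0.4,-0.2,0,-0.6,0]],
  ],
)

```text
clock: 18.0
tool_pos: [0.7081, 0.1011, 0.3487]
eef_rot: [[0.774, 0.633, 0.017], [0.633, -0.774, -0.001], [0.013, 0.011, -1.0]]
contact_force: [0.2, -0.6, 0.7]
width: 0.605
```

```bash
python3 look.py f;  python3 - <<'E'
import cv2,numpy as np
a=cv2.imread("pics/scene_f.png");b=cv2.imread("pics/top_f.png")
h=525;b=cv2.copyMakeBorder(b,0,h-b.shape[0],0,0,0)
cv2.imwrite("pics/both_f.png",cv2.resize(np.hstack([a,b]),(780,430)))
E
```

```text
t18.00 pos [0.7081 0.1011 0.3487] yawx 39.27 F [ 0.2 -0.6  0.7] w 0.605 q [ 2.000e+00  4.000e+01  3.680e+01 -1.000e-01  1.021e+02  5.270e+01]
  safe: out 0.0847 y 0.1781
```

View pics/both_f.png

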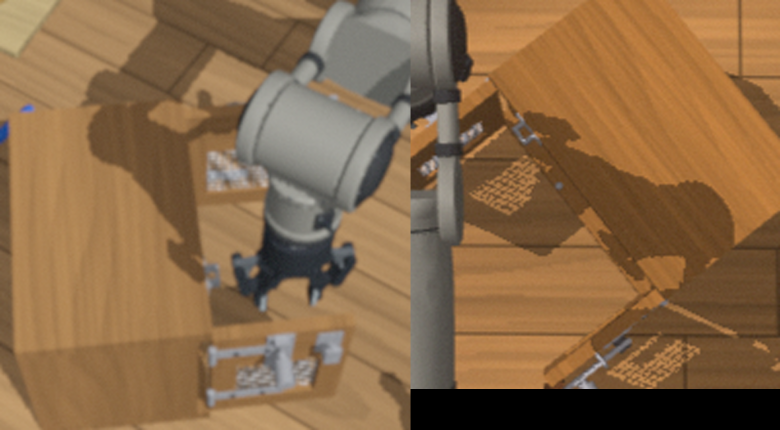

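Both doors stand about square. I'll back the arm off a bit and measure the angles and bystanders.

drive_tool(
  motion=[
    [[0.4,-0.1,0,-0.2,0],[0.4,-0.3,0.1,-0.4,0],[0.4,-0.5,0.2,-0.5,0],[0.4,-0.6,0.3,-0.5,0],[0.4,-0.6,0.3,-0.5,0],[0.4,-0.6,0.3,-0.5,0]],
  ],
)

```text
clock: 18.85
tool_pos: [0.6531, -0.0192, 0.4442]
eef_rot: [[0.773, 0.634, 0.013], [0.634, -0.773, 0.001], [0.011, 0.008, -1.0]]
contact_force: [0.5, 0.1, -0.0]
width: 0.6
```

```bash
python3 look.py g;  python3 - <<'E'
from h import *
for n in("scene","top"):
    c=load(f"{n}_g.npz");W=pts(c);z=W[...,2];s=SF-W[...,:2]@XS;y=W[...,:2]@YS-YC
    for sd,h in(("R",-.18),("L",.18)):
        m=(abs(z-.258)<.006)&(s>.03)&(s<.19)&(abs(y-h)<.07)
        if m.sum()>20:
            vx,vy,_,_=cv2.fitLine(np.c_[s[m],y[m]].astype(np.float32),cv2.DIST_HUBER,0,.01,.01).ravel()
            print(n,sd,m.sum(),"angle from square deg",np.degrees(np.arctan(vy/vx)),s[m].min(),s[m].max(),y[m].mean())
    # bystanders: diff to start
    c0=load(f"{n}0.npz");d=np.abs(c["pixels"].astype(int)-c0["pixels"]).max(-1)
    rois={"top":dict(plate=(100,245,75,75),bottle=(90,180,50,35),scraper=(410,180,32,90)),"scene":dict(plate=(395,230,75,62),bottle=(400,303,40,47),scraper=(133,150,50,60))}[n]
    for k,(a,b,w,h) in rois.items(): print(n,k,"changed px",(d[b:b+h,a:a+w]>40).sum())
    cv2.imwrite(f"pics/full_{n}_g.png",c["pixels"][:,:,::-1])
E
```

```text
t18.85 pos [ 0.6531 -0.0192  0.4442] yawx 39.38 F [ 0.5  0.1 -0. ] w 0.600 q [ -8.5  33.   35.    0.2 111.3  42.2]
  safe: out 0.0253 y 0.0599
scene R 138 angle from square deg -8.1667795 0.11375839733140236 0.18933774216854354 -0.170363565925863
scene L 465 angle from square deg -1.8776106 0.03012037020097591 0.17531502699455942 0.17359101906776359
scene plate changed px 0
scene bottle changed px 0
scene scraper changed px 0
top R 453 angle from square deg -1.052652 0.030231427039608072 0.18980654282802645 -0.17203284340537084
top L 238 angle from square deg -6.974019 0.08072074977117721 0.1791318102893435 0.17018109942459245
top plate changed px 20
top bottle changed px 0
top scraper changed px 119
```

View pics/full_scene_g.png

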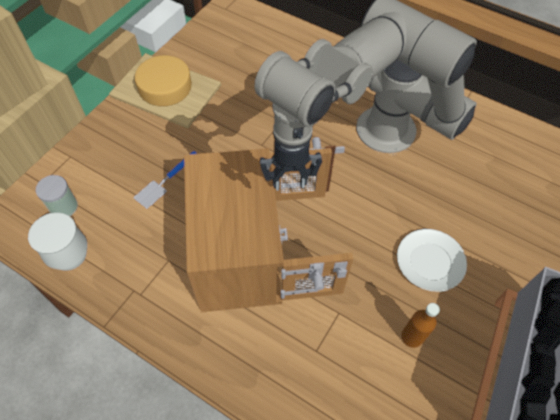

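View pics/full_top_g.png

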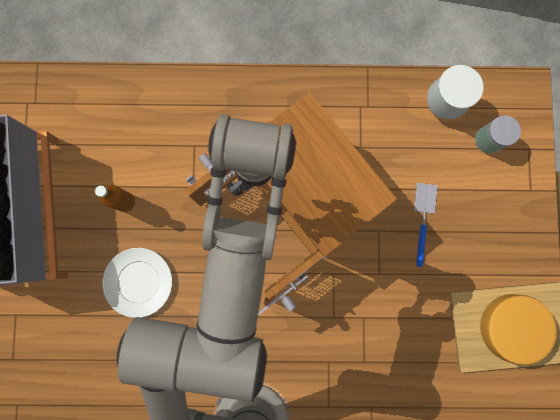

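Both doors are open about square (scene view: right leaf around 305,175, left leaf around 315,278). The plate, bottle and scraper haven't moved, and the arm is clear. Handing in.

```bash
python3 -c "
from cell import sign_off
print(sign_off())"
```

```text
the job is handed in; nothing more can be done
None
```

Both doors stand open about square to the front, and I handed the job in at about 19 s of the 72 s allowed.

**What I did:** I gripped the fall-bar knob lightly, lifted it 19 mm and swung the right-hand door to about 1.55 rad. I lowered the bar before letting go. I then pushed the tower bolt down with shut fingers to its stop, where the force rose to 22 N. Last, I gripped its knob at 60 N, pulled the left-hand door past its catch and swung it to about 1.57 rad.

**Last checks:**
- **Door angles:** in the clearer view of each door, line fits gave about 1–2° from square. The other view, with the door partly hidden by the arm, gave 7–8°. Even at that difference both doors are above about 1.43 rad, past the required 1.3.
- **Plate, bottle and scraper:** no pixels changed in the scene view. In the top view 119 pixels changed around the scraper and 20 around the plate. I took those as arm and shadow, since both things look to be in the same place.
- **Cheese wheel:** I did not see or measure it. The gripper never went inside the safe.
- **Arm:** it stood clear above everything (TCP at z = 0.444), with a contact force of about 0.5 N, which is noise.

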